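# Stand up the fallen lotion bottle and return it to its coaster

## Robot

A 7-joint arm with a two-finger parallel gripper is mounted at the origin on the work surface. World frame = base frame: x ahead of the robot, y to its left, z up, the work surface at z = 0. Lengths are in m, angles in degrees, forces in N, time in s.
With the tool pointing down it reaches from about 0.35 to 0.9 m from the base axis. Payload 8.1 kg.
Tool frame: the origin (TCP) lies on the centre line of the jaws, within the pads' length; the fingertips stand 22 mm ahead of it and the grasp point (between the pads) lies 3 mm ahead of it (r.finger_overhang is the distance from the TCP to the fingertips, in m); z points along the fingers, x is the direction in which the jaws open and shut, and the axes are right-handed (so a half turn about z gives the same grasp; the last joint's range is limited). The gripper opens to 85 mm and grips with 20 to 120 N. Pads are 22 mm wide; open, the fingers measure 114 mm over their backs; the gripper's body (76 mm by 85 mm) begins 54 mm behind the grasp point. The pads swing forward as they close: fully open they stand 13 mm farther back than shut.
Start: joints at [57.433, 24.895, 1.432, 90.138, -0.665, 64.973, -4.303], TCP at [0.281, -0.558, 0.253] pointing down, gripper open.
Joint ranges: [-149.89, 149.89], [-25.12, 119.58], [-72.63, 75.52], [4.76, 147.25], [-75.54, 255.54], [6.69, 114.76], [-157.13, 157.13]. Speed limits (degrees/s): [127.2, 127.2, 172.46, 172.46, 180, 180, 180].

## Interface

Orientations are given as [roll, pitch, yaw] about the fixed x, y, z axes, in that order (R = Rz(yaw) Ry(pitch) Rx(roll)).
In Python, from station import r gives the robot as it stands. The module is installed in compiled form; this text tells all that it offers.
- The arm moves only by the shell command python3 -m jog 'ROWS' [FORCE]. ROWS is text: rows parted by semicolons, each of 5 numbers parted by spaces: the finger opening in m, from 0 to 0.0854, then the shift along the tool's x, y, z in m, then the turn about the tool's z in degrees. A call has 1 to 12 rows; each row shifts and turns the commanded pose from where the row before left it, along the tool's axes as they then stand; what a row does not reach is not made up. A row lasts 1/8 s, in which the tool goes at most 62.5 mm and 10.7 degrees, less where a joint would pass 70% of its speed; a pose out of reach is approached as far as the arm can. A call with a gripper value outside its range is refused whole. The fingers move at their own pace and stop on an object; FORCE is the grip in N (left out, the last holds). Time passes only in rows, so rows that do not move let the fingers close. It gives the time, the measured TCP pose, the force and the opening at its end, in the units of the state.
- r.get_obs(): the state, without advancing time (a new reading comes with each control period).
- r.get_image(name): name is "scene" or "side" or "wrist"; returns (picture, depth): 480x640x3 uint8, red, green, blue; 480x640 float32, m along the optical axis (not along the pixel's ray), 0 where there is no reading.
- r.camera_info(name): a dict with "fx", "fy", "cx", "cy" (pixels), "dist" ([k1, k2, p1, p2, k3] as OpenCV has them; the pictures are not rectified), "extrinsics" (4x4, takes a point from camera to world coordinates); the wrist camera has in their place "hand_eye" (4x4, takes a point from camera to tool coordinates, whose origin is the TCP and whose axes are the tool frame's). Camera axes: x right, y down, z forward; pixel columns grow to the right and rows downward; lengths in m; the calibration is good to about 2 mm. A picture is of the moment at which its call begins: read the wrist's pose just before it. camera_info takes no time and is no camera call.
- r.finish_job(): hands the job in, once; it reports no verdict.
Trained networks look in the newest picture that a camera, given by its name, has taken for a name from the list of things; names that differ only in an ending like _2 or _b are one class to them, and where a whole thing is asked for, a point or a joint stands for the part that bears it (a point fixed in the world has none). Each returns a list of dicts, best first, with "conf" (0 to 1); they miss things now and then, are a little off and sometimes report something else, mostly with a low value. They report only what shows in the picture. A call takes as long as a camera call. They do not tell look-alikes from the thing itself.
- r.search_frame(camera, name): "extent" ([left, top, right, bottom] in pixels, round what is visible of it).
The state is a dict: "clock": time; "joint_pos": joint angles; "joint_velocities": joint speeds; "joint_efforts": joint torques, N m; "position": TCP position; "eef_rot": TCP orientation; "wrist_force": force on the tool from outside, world axes, zero at the start; "moment": the same for the moment, N m; "gripper_width": finger opening in m.
Only numpy, scipy, OpenCV 4.12 (cv2) and the standard library are available. Lean on these libraries where they do the work, as an engineer would, in place of code of your own. Each camera call takes 0.05 s, during which the arm holds its last target.

## Task

The square lotion bottle has fallen over on the desk mat. Stand it upright on the desk mat and let go of it; then take it again and set it upright, without dropping it, in the middle of the cork coaster on the white riser, and leave it there. Leave the jars on the riser and the small things on the mat standing where they are.

Things in the scene. Friction and masses are not known exactly. Their poses are not given: they have to be found in the camera images.
- bottle_centre (a point): centre of the white square lotion bottle, the only thing lying on its side: on its axis, 80 mm from base and from cap top (160 mm tall). z points from base to cap, x and y square to the faces. Body 52 x 52 mm, 105 mm high, edges rounded 6 mm, then a tapered shoulder. Starts flat on a face, axis 29 mm above the table, cap roughly to the left (+y). 0.18 to 0.36 kg, centre of mass about 60 mm from base.
- bottle_cap (a point): centre of the bottle's round grey cap, on the bottle's axis 139 mm from its base. Cap 32 mm in diameter and 42 mm high, from 118 to 160 mm above the base. Axes as the bottle's.
- mat_top (a point): centre of the upper face of the fixed flat grey desk mat, 300 mm (x) by 310 mm (y) and 3 mm thick, z up. The fallen bottle lies near its middle; two small polish bottles and a nail buffer stand near its near and far (x) edges.
- coaster_top (a point): centre of the upper face of the fixed cork coaster on the riser, a disc 90 mm in diameter and 4 mm thick, its upper face 34 mm above the table; z up. The riser has three places in a row 90 mm apart; the coaster is on one, the jars on the two others.
- riser: fixed white flat riser, 120 mm deep (x) by 300 mm long (y) by 30 mm high, with a clear lip standing 26 mm above its top along its far (+x) edge, the lip's inner face 54 mm from the middle; origin at the centre of its underside, z up. The three places lie on the line 5 mm to the -x side of its middle, at y = -90, 0 and 90 mm.
- jar_a_centre (a point): centre (half-way up) of a white round jar standing on the riser, 54 mm in diameter, 78 mm tall; z is its axis, up. Loose.
- jar_b_centre (a point): centre of the second, identical jar on the riser.
- polish_a_centre (a point): centre (half-way up) of a small loose polish bottle, 32 mm in diameter, 70 mm tall, standing on the mat; z up.
- polish_b_centre (a point): centre of the second polish bottle on the mat, of the same size.
- buffer_centre (a point): centre of a loose nail buffer block, 90 x 26 x 25 mm, lying on the mat; x along its length, z up.
Not all that is in view belongs to the job. What is shaped like the part that bears bottle_centre but orange is not meant.

How it is judged (in metres and radians):
On the way:
1. the bottle stands upright on the desk mat, let go of (angle between bottle_centre's own z axis and vertical below 0.1 rad and contact force between the fingers and bottle below 0.1 N and height (world z) of bottle_centre between 0.076 and 0.09 m and linear speed of bottle below 0.05 m/s and angular speed of bottle below 0.3 rad/s and x of bottle_centre in the frame of mat_top between -0.15 and 0.15 m and y of bottle_centre in the frame of mat_top between -0.155 and 0.155 m), for 0.2 s.
At the end, for the whole second after the job is handed in: the bottle stands upright (within 0.1 rad) and at rest on the cork coaster, its axis within 20 mm of the coaster's centre, released; both jars, both polish bottles and the buffer within 30 mm of where they were (angle between bottle_centre's own z axis and vertical below 0.1 rad and contact force between the fingers and bottle below 0.1 N and horizontal distance between bottle_centre and coaster_top below 0.02 m and z of bottle_centre in the frame of coaster_top between 0.074 and 0.086 m and linear speed of bottle below 0.03 m/s and angular speed of bottle below 0.3 rad/s and distance of each of jar_a_centre, jar_b_centre, polish_a_centre, polish_b_centre, buffer_centre from where it was at the start of the episode below 0.03 m); the robot touches nothing.
It fails at once if a jar is shifted by more than 30 mm or knocked over (distance of any of jar_a_centre, jar_b_centre from where it was at the start of the episode above 0.03 m or angle between any of jar_a_centre, jar_b_centre's own z axis and vertical above 0.5 rad).
It fails at once if a polish bottle or the buffer is shifted by more than 30 mm or knocked over (distance of any of polish_a_centre, polish_b_centre, buffer_centre from where it was at the start of the episode above 0.03 m or angle between any of polish_a_centre, polish_b_centre, buffer_centre's own z axis and vertical above 0.5 rad).
It fails at once if the bottle is dropped, thrown or left to topple (moves faster than 0.6 m/s while not held) (contact force between the fingers and bottle below 0.1 N and linear speed of bottle above 0.6 m/s).
It also fails if it takes over 53 s, if anything falls off the work surface, if the arm or the gripper's body presses on something with over 40 N, if the wrist force passes 120 N, or if a joint passes its speed limit or range.

## Working session

There is one attempt and no reset: what is moved stays moved. The work goes in short steps, Python scripts to look and compute and a shell command to move; the robot and the scene stay as the last step left them, time stands still between calls to the robot, and variables do not carry over. Pictures are saved under pics/ and viewed, and the job is handed in when it is done.

```bash
mkdir -p pics; ls
python3 - <<'E'
from station import r
import cv2
o=r.get_obs();print(o)
for n in ["scene","side"]:
    p,d=r.get_image(n);cv2.imwrite(f"pics/{n}0.png",p[:,:,::-1])
    print(n,r.camera_info(n))
    for k in ["bottle_centre","jar_a_centre","polish_a_centre","buffer_centre","riser","coaster_top","mat_top"]:
        try: print(k,[(x['conf'],x['extent']) for x in r.search_frame(n,k)])
        except Exception as e: print(k,e)
print(r.camera_info("wrist"))
E
```

```text
pics
{'clock': 0.0, 'joint_pos': array([57.43325189, 24.934911  ,  1.42900837, 90.19027144, -0.66558219,
       64.97358237, -4.30290649]), 'joint_velocities': array([ 0.03343057,  0.00836384, -0.02540376,  0.03526409,  0.0022749 ,
        0.04961097,  0.0175237 ]), 'joint_efforts': array([-9.27061410e-04, -6.70475650e+01,  1.02422744e+00, -3.16216099e+01,
        1.53516408e-02,  1.24442484e-02, -5.61900606e-05]), 'position': array([ 0.28046403, -0.55799637,  0.25253438]), 'eef_rot': array([ 1.79993454e+02,  9.02307797e-02, -6.33145453e+01]), 'wrist_force': array([-0.41561047, -0.21698432, -0.78704673]), 'moment': array([-0.0144017 ,  0.00352986, -0.03415871]), 'gripper_width': 0.08511735908334929}
scene {'fx': 475.4974786780428, 'fy': 475.4974786780428, 'cx': 318.81657683112087, 'cy': 236.8572931810146, 'dist': array([-0.1223771,  0.       ,  0.       ,  0.       ,  0.       ]), 'extrinsics': array([[-0.67029097,  0.58782293, -0.45296161,  0.95167781],
       [ 0.74209192,  0.53348667, -0.40582207,  0.45777088],
       [ 0.00309746, -0.60815802, -0.79380994,  0.92231284],
       [ 
[... 1257 characters left out ...]
, 305.8, 224.0, 346.3])]
riser [(0.66, [244.9, 158.2, 354.1, 226.7])]
coaster_top [(0.62, [262.1, 188.8, 295.6, 206.9])]
mat_top [(0.6, [182.8, 266.5, 369.4, 403.3])]
{'fx': 357.17259029417255, 'fy': 357.17259029417255, 'cx': 325.7755610395281, 'cy': 249.7534341889288, 'dist': array([0.00762362, 0.        , 0.        , 0.        , 0.        ]), 'hand_eye': array([[ 9.99999266e-01, -1.18836139e-03, -2.35097910e-04,
        -8.57556294e-04],
       [ 1.20170966e-03,  9.48654787e-01,  3.16311003e-01,
        -8.04392921e-02],
       [-1.52865027e-04, -3.16311054e-01,  9.48655519e-01,
        -1.20179927e-01],
       [ 0.00000000e+00,  0.00000000e+00,  0.00000000e+00,
         1.00000000e+00]])}
```

View pics/scene0.png

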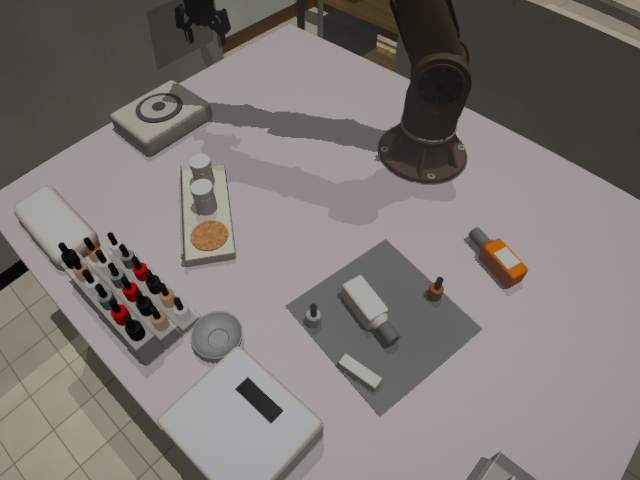

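View pics/side0.png

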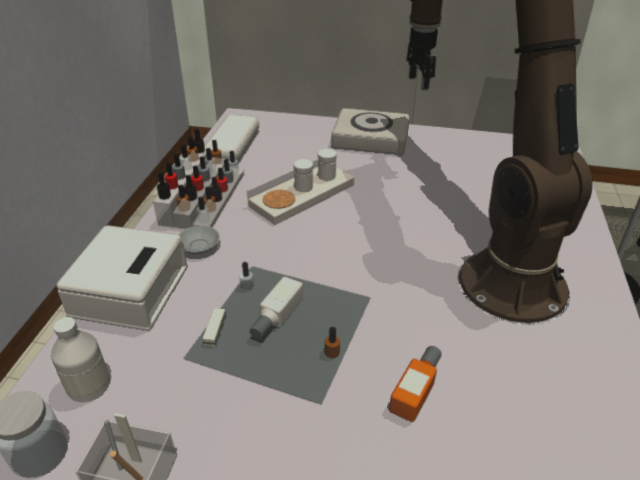

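In the scene picture two things have the bottle's shape. The white one lies on the mat at scene (370,310) and side (277,307). The orange one lies off the mat at scene (498,256) and side (417,385). The white one on the mat fits the description; orange is excluded. The coaster is at scene (209,235) and the jars at (201,168) and (203,196). Next I'll confirm in a crop and measure from depth.

```bash
cat > h.py <<'E'
from station import r
import numpy as np, cv2
def cloud(n, box=None):
    p,d=r.get_image(n); c=r.camera_info(n)
    K=np.array([[c['fx'],0,c['cx']],[0,c['fy'],c['cy']],[0,0,1]])
    v,u=np.mgrid[0:480,0:640]
    uv=np.stack([u,v],-1).reshape(-1,1,2).astype(np.float64)
    xy=cv2.undistortPoints(uv,K,c['dist'])[:,0]
    z=d.reshape(-1).astype(float)
    P=np.c_[xy*z[:,None],z]
    if n=="wrist":
        from scipy.spatial.transform import Rotation as R
        o=r.get_obs();T=np.eye(4);T[:3,:3]=R.from_euler('xyz',o['eef_rot'],degrees=True).as_matrix();T[:3,3]=o['position']
        E=T@c['hand_eye']
    else: E=c['extrinsics']
    W=P@E[:3,:3].T+E[:3,3]
    W[z==0]=np.nan
    return p,W.reshape(480,640,3)
E
python3 - <<'E'
from h import *
S={"scene":{"bottle":[335,265,408,352],"coaster":[190,220,229,249],"j1":[188,150,214,184],"j2":[188,178,218,216],"pA":[426,274,446,304],"pB":[304,300,324,330],"buf":[333,352,384,394]},
"side":{"bottle":[245,272,306,342],"coaster":[262,188,296,207],"j1":[314,148,338,182],"j2":[292,158,315,194],"pA":[322,325,342,360],"pB":[236,260,255,290],"buf":[202,304,226,348]}}
for n in S:
    p,W=cloud(n); 
    b=S[n]["bottle"]; cv2.imwrite(f"pics/crop_{n}.png",cv2.resize(p[b[1]-15:b[3]+15,b[0]-15:b[2]+15,::-1],None,fx=5,fy=5,interpolation=2))
    for k,(l,t,rr,bb) in S[n].items():
        w=W[t:bb,l:rr].reshape(-1,3); c=p[t:bb,l:rr].reshape(-1,3).astype(int); ok=~np.isnan(w[:,0]); w=w[ok];c=c[ok]
        if k=="coaster":
            m=(c[:,0]-c[:,2]>50)&(w[:,2]<.05)
        else: m=w[:,2]>(.012 if k in("bottle","pA","pB","buf") else .045)
        w=w[m]; print(n,k,len(w),"med",np.median(w,0).round(4),"p2",np.percentile(w,2,axis=0).round(4),"p98",np.percentile(w,98,axis=0).round(4))
        (cx,cy),(a,bq),an=cv2.minAreaRect(w[:,:2].astype(np.float32)*1000); print("   rect",round(cx,1),round(cy,1),round(a,1),round(bq,1),round(an,1))
    m=(W[...,2]>.002)
E
```

```text
scene bottle 1851 med [0.5235 0.2112 0.053 ] p2 [0.4822 0.142  0.0162] p98 [0.5467 0.2928 0.0585]
   rect 516.7 217.5 159.8 52.8 74.1
scene coaster 845 med [ 0.6161 -0.1932  0.0345] p2 [ 0.5762 -0.2333  0.031 ] p98 [ 0.6559 -0.1532  0.0381]
   rect 614.5 -195.2 84.6 88.2 43.7
scene j1 589 med [ 0.5175 -0.3236  0.1063] p2 [ 0.489  -0.3608  0.0544] p98 [ 0.5593 -0.2677  0.1113]
   rect 527.1 -316.5 115.4 51.6 52.9
scene j2 691 med [ 0.5684 -0.2537  0.0966] p2 [ 0.5094 -0.3208  0.0469] p98 [ 0.5891 -0.2404  0.1101]
   rect 547.2 -289.1 112.5 52.2 55.3
scene pA 272 med [0.385  0.2918 0.0386] p2 [0.37   0.2758 0.0135] p98 [0.3956 0.305  0.075 ]
   rect 381.8 290.1 29.3 32.0 12.5
scene pB 262 med [0.6122 0.1379 0.039 ] p2 [0.5948 0.1204 0.0136] p98 [0.6226 0.1486 0.0747]
   rect 608.4 135.0 29.2 29.6 41.0
scene buf 681 med [0.6351 0.282  0.0276] p2 [0.6189 0.2382 0.0142] p98 [0.6478 0.3244 0.0315]
   rect 632.7 280.4 27.4 90.3 5.2
side bottle 1769 med [0.5142 0.2174 0.046 ] p2 [0.475  0.1385 0.0148] p98 [0.6024 0.2962 0.0568]
   rect 556.1 210.0 162.1 135.3 75.3
side coaster 457 med [ 0.6167 -0.1917  0.0334] p2 [ 0.5766 -0.2309  0.0298] p98 [ 0.6564 -0.1538  0.0372]
   rect 616.2 -193.9 85.8 87.7 17.3
side j1 484 med [ 0.5085 -0.3218  0.0855] p2 [ 0.4859 -0.3819  0.0472] p98 [ 0.551  -0.3096  0.1102]
   rect 518.3 -353.8 51.0 95.6 22.0
side j2 519 med [ 0.5608 -0.2489  0.086 ] p2 [ 0.5393 -0.3694  0.0474] p98 [ 0.5891 -0.2375  0.11  ]
   rect 575.3 -307.4 60.9 149.4 9.2
side pA 335 med [0.3787 0.2974 0.0372] p2 [0.3651 0.2827 0.0145] p98 [0.3945 0.3073 0.0735]
   rect 379.8 293.8 30.4 29.9 10.8
side pB 257 med [0.6055 0.1416 0.0373] p2 [0.5932 0.1269 0.0128] p98 [0.6213 0.1514 0.0724]
   rect 607.6 137.2 29.8 29.4 16.4
side buf 506 med [0.6292 0.2892 0.0259] p2 [0.617  0.2407 0.0133] p98 [0.6447 0.3281 0.0296]
   rect 631.9 282.8 27.4 94.5 4.1
```

View pics/crop_scene.png

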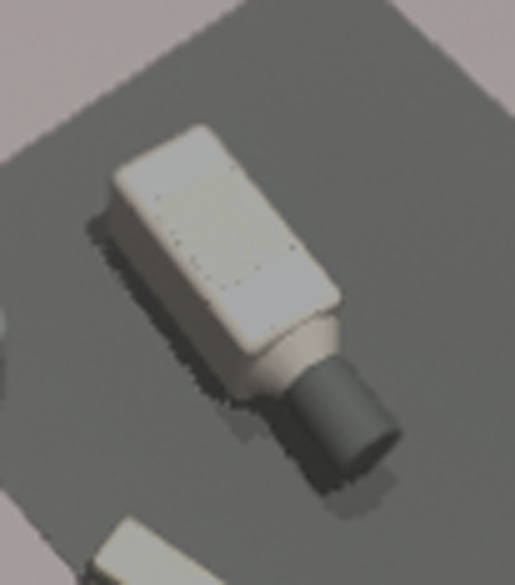

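Run:
```python
from h import *
A={}
for n,b in [("scene",[335,265,408,352]),("side",[245,272,306,342])]:
    p,W=cloud(n); w=W[b[1]:b[3],b[0]:b[2]].reshape(-1,3); w=w[(w[:,2]>.03)&(w[:,0]<.58)]
    top=w[w[:,2]>.05]
    r_=cv2.minAreaRect(top[:,:2].astype(np.float32)*1000); print(n,"top rect",r_)
    # axis by slicing
    d=np.array([-np.sin(np.radians(0)),1])
    (cx,cy),(a,bb),an=cv2.minAreaRect(w[:,:2].astype(np.float32)*1000); print(n,"rect>30",cx,cy,a,bb,an)
    cap=w[(w[:,1]>np.percentile(w[:,1],99.5)-.04)]
    print("cap med",np.median(cap,0),cap[:,2].max())
    for f in np.arange(.14,.30,.015):
        q=w[abs(w[:,1]-f)<.006]
        if len(q)>5: print(round(f,3),len(q),"x",q[:,0].min().round(4),q[:,0].max().round(4),"zmax",np.percentile(q[:,2],95).round(4))
```

```text
scene top rect ((510.3237609863281, 193.34780883789062), (110.77179718017578, 51.98351287841797), 73.79200744628906)
scene rect>30 517.2808227539062 217.28160095214844 160.6206512451172 51.98351287841797 73.79200744628906
cap med [0.53622756 0.27574893 0.04175713] 0.048013047577128654
0.14 57 x 0.481 0.5219 zmax 0.0571
0.155 133 x 0.4722 0.5266 zmax 0.0578
0.17 143 x 0.4752 0.5307 zmax 0.0581
0.185 142 x 0.4797 0.5353 zmax 0.0579
0.2 144 x 0.4847 0.5397 zmax 0.0584
0.215 152 x 0.4897 0.5444 zmax 0.0579
0.23 159 x 0.4932 0.5476 zmax 0.0571
0.245 149 x 0.4973 0.544 zmax 0.0552
0.26 88 x 0.511 0.5449 zmax 0.046
0.275 85 x 0.5159 0.5485 zmax 0.047
0.29 80 x 0.5203 0.5513 zmax 0.0461
side top rect ((510.30853271484375, 194.97987365722656), (108.8382568359375, 52.980106353759766), 73.62565612792969)
side rect>30 517.4883422851562 218.9298095703125 162.6998291015625 53.60090637207031 73.0328369140625
cap med [0.52882314 0.28061398 0.04015013] 0.04708908206670237
0.14 24 x 0.4848 0.5216 zmax 0.055
0.155 93 x 0.4727 0.5245 zmax 0.0562
0.17 115 x 0.4751 0.5319 zmax 0.0564
0.185 114 x 0.4793 0.5331 zmax 0.0567
0.2 112 x 0.4839 0.5391 zmax 0.0566
0.215 119 x 0.4874 0.5421 zmax 0.0564
0.23 127 x 0.4923 0.5483 zmax 0.0564
0.245 160 x 0.4968 0.5434 zmax 0.0546
0.26 73 x 0.5108 0.5424 zmax 0.0452
0.275 67 x 0.5171 0.5428 zmax 0.045
0.29 91 x 0.5193 0.5502 zmax 0.0449
```

The crop shows the white bottle with its grey cap on the grey mat, cap toward +y, so this is the one meant. Both cameras put its axis at 73.7° from x and its centre at about (0.517, 0.218). I'll turn the tool so the jaws lie across the axis, then move over the cap.

```bash
python3 -c "
from station import r; print(r.finger_overhang)"; python3 -m jog '0.065 0 0 0 -10; 0.065 0 0 0 -10; 0.065 0 0 0 -10; 0.065 0 0 0 -10; 0.065 0 0 0 -7; 0.065 0 -0.06 0 0; 0.065 0 -0.06 0 0; 0.065 0 -0.06 0 0; 0.065 0 -0.06 0 0; 0.065 0 -0.06 0 0; 0.065 0 -0.06 0 0; 0.065 0 -0.06 0 0' 30
```

```text
0.022
clock: 2.5
position: [0.3991, -0.1536, 0.2537]
eef_rot: [180.0, -0.1, -16.3]
wrist_force: [1.3, 0.0, 0.2]
gripper_width: 0.0649
```

```bash
python3 -m jog '0.065 0 -0.06 0 0; 0.065 0 -0.06 0 0; 0.065 0 -0.06 0 0; 0.065 0 -0.06 0 0; 0.065 0 -0.06 0 0; 0.065 0.005 -0.05 0 0; 0.065 0.005 -0.02 0 0; 0.065 0 0 0 0'; python3 -c "
from h import *
o=r.get_obs();print(o['position'],o['eef_rot'],o['joint_pos'],o['clock'])
p,W=cloud('wrist');cv2.imwrite('pics/w1.png',p[:,:,::-1])"
```

```text
clock: 3.5
position: [0.5124, 0.1977, 0.253]
eef_rot: [-180.0, 0.0, -16.2]
wrist_force: [-0.3, -1.3, -0.1]
gripper_width: 0.065
[0.51242134 0.19768023 0.25297814] [-1.79997419e+02  3.33040513e-02 -1.62282129e+01] [ -1.33513003  21.72206756 -33.9428373   98.69471143  13.30165072
  63.66093485 -55.57192285] 3.5
```

View pics/w1.png

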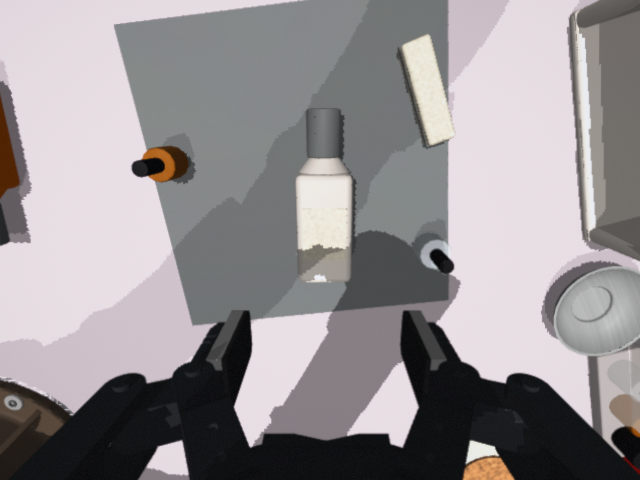

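Run:
```python
from h import *
p,W=cloud('wrist')
w=W.reshape(-1,3);v=np.repeat(np.arange(480),640)
m=(w[:,2]>.02)&(w[:,2]<.062)&(abs(w[:,0]-.515)<.07)&(abs(w[:,1]-.22)<.11);w=w[m]
print(len(w),cv2.minAreaRect(w[:,:2].astype(np.float32)*1000),w.min(0),w.max(0))
u=np.array([.281,.96]);nn=np.array([.96,-.281])
s=w[:,:2]@u;t=w[:,:2]@nn;c=np.array([.5174,.218]);
for k in np.arange(-.08,.085,.02):
    q=abs(s-c@u-k)<.006
    if q.sum()>10: print(k.round(3),((t[q].min()+t[q].max())/2-c@nn).round(4),(t[q].max()-t[q].min()).round(4),np.percentile(w[q,2],98).round(4))
print("s range",(s.min()-c@u).round(4),(s.max()-c@u).round(4))
```

```text
8303 ((514.7501831054688, 218.04766845703125), (157.73318481445312, 52.07846450805664), 74.14720916748047) [0.46977632 0.13633388 0.02293726] [0.55053787 0.29718298 0.05752506]
-0.08 -0.0019 0.0509 0.0558
-0.06 -0.0024 0.0513 0.056
-0.04 -0.0027 0.0511 0.0562
-0.02 -0.0022 0.0514 0.0564
0.0 -0.0026 0.0513 0.056
0.02 -0.003 0.0512 0.0556
0.04 -0.0029 0.0305 0.045
0.06 -0.0029 0.0299 0.0452
0.08 -0.0032 0.0302 0.0451
s range -0.0796 0.0781
```

The wrist view shows the bottle straight along the tool's −y, cap at (324,133), with the polish bottles at (165,163) and (436,256) and the buffer at (427,90), all clear of the jaws. Next I'll centre over the cap and go down.

```bash
python3 -m jog '0.065 -0.0035 -0.044 0 0; 0.065 0 -0.040 0 0; 0.065 0 0 0.05 0; 0.065 0 0 0.05 0; 0.065 0 0 0.05 0; 0.065 0 0 0.04 0; 0.065 0 0 0.02 0; 0.065 0 0 0.01 0; 0.065 0 0 0 0; 0.065 0 0 0 0'
```

```text
clock: 4.85
position: [0.5333, 0.279, 0.0347]
eef_rot: [-179.9, -0.1, -16.3]
wrist_force: [-0.4, 0.2, 0.4]
gripper_width: 0.0649
```

```bash
python3 -m jog '0.03 0 0 0.002 0; 0.02 0 0 0 0; 0.02 0 0 0 0; 0.02 0 0 0 0; 0.02 0 0 0 0; 0.02 0 0 0 0' 20
```

```text
clock: 5.6
position: [0.5328, 0.2787, 0.0315]
eef_rot: [-180.0, -0.0, -16.3]
wrist_force: [-0.5, 0.2, 4.2]
gripper_width: 0.0313
```

```bash
python3 -m jog '0.02 0 0.0047 -0.0184 0; 0.02 0 0.0069 -0.0177 0; 0.02 0 0.0093 -0.0166 0; 0.02 0 0.0113 -0.0153 0; 0.02 0 0.0132 -0.0136 0; 0.02 0 0.0149 -0.0119 0'; python3 -c "
from h import *
p,W=cloud('side');cv2.imwrite('pics/s2.png',cv2.resize(p[180:400,150:400,::-1],None,fx=3,fy=2.7))"
```

```text
clock: 6.35
position: [0.5153, 0.2195, 0.1257]
eef_rot: [180.0, -0.0, -16.3]
wrist_force: [-0.0, 0.1, -2.3]
gripper_width: 0.0313
```

View pics/s2.png

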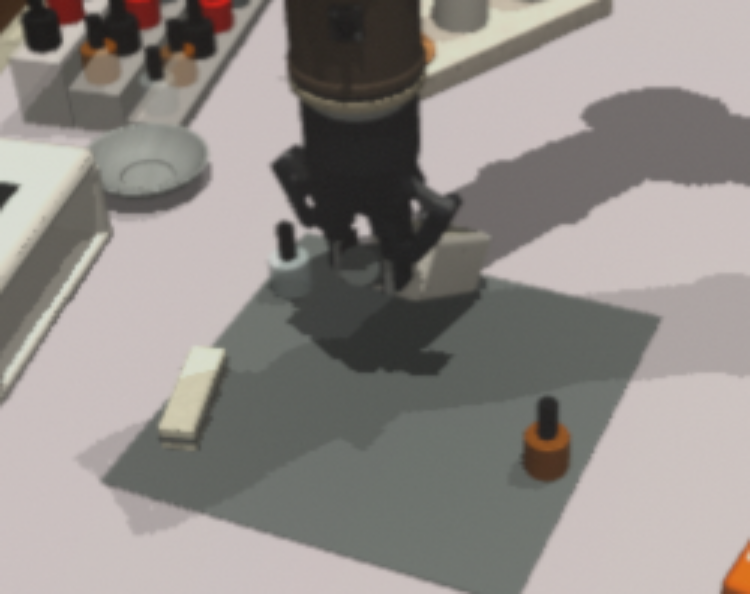

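```bash
python3 -c "
from h import *
p,W=cloud('scene');cv2.imwrite('pics/sc2.png',cv2.resize(p[180:380,280:480,::-1],None,fx=3,fy=3))"
```

```text
(no output)
```

View pics/sc2.png

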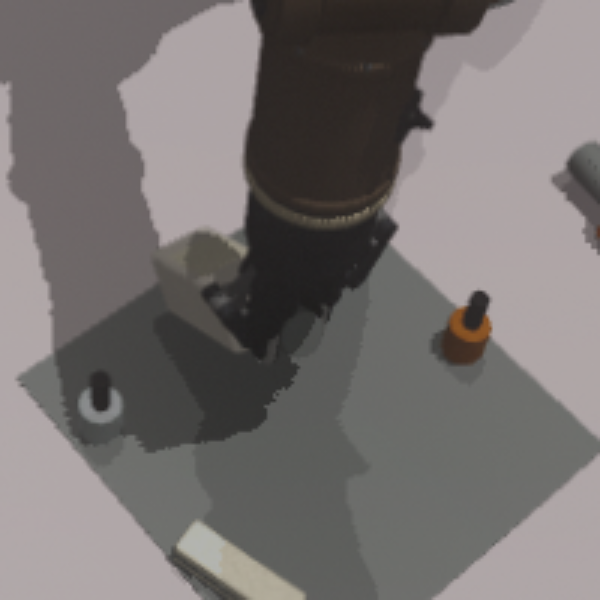

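```bash
cat > tilt.py <<'E'
from h import *
import sys
u=np.array([.281,.96]);nn=np.array([.96,-.281]);c=r.get_obs()['position']
for n in ['side','scene']:
    p,W=cloud(n);w=W.reshape(-1,3);col=p.reshape(-1,3).astype(int)
    s=(w[:,:2]-c[:2])@u;t=(w[:,:2]-c[:2])@nn
    m=(w[:,2]>.006)&(w[:,2]<c[2]+.02)&(abs(t)<.035)&(s<.03)&(s>-.18)&(col.sum(1)>270)
    print(n,m.sum())
    for k in np.arange(-.165,.02,.015):
        q=m&(abs(s-k)<.0075)
        if q.sum()>4: print(k.round(3),q.sum(),"z",np.percentile(w[q,2],[3,50,97]).round(3),"t",np.percentile(t[q],[3,97]).round(3))
E
python3 tilt.py
```

```text
side 462
-0.12 22 z [0.033 0.065 0.071] t [-0.025  0.004]
-0.105 54 z [0.035 0.059 0.079] t [-0.026 -0.019]
-0.09 71 z [0.034 0.064 0.09 ] t [-0.026 -0.018]
-0.075 74 z [0.043 0.074 0.098] t [-0.026 -0.018]
-0.06 74 z [0.055 0.082 0.108] t [-0.026 -0.02 ]
-0.045 71 z [0.064 0.092 0.114] t [-0.026 -0.021]
-0.03 71 z [0.076 0.094 0.107] t [-0.026 -0.019]
-0.015 24 z [0.078 0.085 0.108] t [-0.024 -0.004]
scene 190
-0.12 65 z [0.062 0.068 0.074] t [-0.023  0.024]
-0.105 41 z [0.074 0.078 0.084] t [-0.024  0.024]
-0.09 21 z [0.082 0.087 0.095] t [-0.024  0.023]
-0.075 19 z [0.095 0.1   0.106] t [-0.023  0.023]
-0.06 10 z [0.105 0.108 0.109] t [0.015 0.023]
-0.0 7 z [0.006 0.006 0.008] t [-0.032  0.025]
0.015 18 z [0.006 0.006 0.008] t [-0.033  0.026]
```

Depth shows the bottle hanging about 34° up with its base clear of the mat, because pad friction holds it from swinging further. I'll lay it back down. Then I'll regrip only the cap's end with the fingertips so it can swing freely.

```bash
python3 -m jog '0.02 0 0 0.009 0; 0.02 0 0 0.0095 0; 0.02 0 -0.007 0.008 0; 0.02 0 -0.007 0.0085 0; 0.02 0 -0.0055 0.009 0; 0.02 0 -0.0055 0.009 0; 0.02 0 -0.0045 0.01 0; 0.02 0 -0.004 0.01 0; 0.02 0 -0.0027 0.010 0; 0.02 0 -0.0027 0.010 0; 0.02 0 0 0 0'; python3 tilt.py | head -14
```

```text
clock: 7.92
position: [0.5265, 0.2582, 0.0314]
eef_rot: [180.0, 0.0, -16.3]
wrist_force: [-0.3, -0.2, 1.9]
gripper_width: 0.0311
side 221
-0.135 35 z [0.012 0.032 0.05 ] t [-0.026 -0.023]
-0.12 44 z [0.015 0.034 0.05 ] t [-0.026 -0.023]
-0.105 51 z [0.012 0.033 0.051] t [-0.027 -0.022]
-0.09 45 z [0.013 0.031 0.049] t [-0.026 -0.023]
-0.075 28 z [0.011 0.044 0.051] t [-0.026 -0.021]
-0.06 6 z [0.009 0.034 0.051] t [-0.026 -0.012]
scene 31
```

```bash
python3 -m jog '0.055 0 0 0 0; 0.055 0 0 0 0; 0.055 0 -0.01 -0.010 0; 0.055 0 -0.009 0 0; 0.055 0 0 0 0; 0.02 0 0 0 0; 0.02 0 0 0 0; 0.02 0 0 0 0; 0.02 0 0 0 0; 0.02 0 0 0 0' 20
```

```text
clock: 9.28
position: [0.5317, 0.2759, 0.0417]
eef_rot: [180.0, 0.0, -16.3]
wrist_force: [-0.9, -0.8, 1.2]
gripper_width: 0.0307
```

```bash
python3 -m jog '0.02 0 0.003 -0.013 0; 0.02 0 0.003 -0.013 0; 0.02 0 0.004 -0.013 0; 0.02 0 0.005 -0.013 0; 0.02 0 0.006 -0.013 0; 0.02 0 0.006 -0.013 0; 0.02 0 0.006 -0.013 0; 0.02 0 0.006 -0.013 0; 0.02 0 0.004 -0.013 0;0.02 0 0 0 0'; sed -i 's/>270/>230/;s/"z",/"z",/' tilt.py; python3 tilt.py;  python3 -c "
from h import *
p,W=cloud('side');cv2.imwrite('pics/s3.png',cv2.resize(p[180:400,150:400,::-1],None,fx=3,fy=2.7))"
```

```text
clock: 10.52
position: [0.5206, 0.2357, 0.1604]
eef_rot: [-179.8, -0.1, -16.3]
wrist_force: [1.0, 2.9, 4.4]
gripper_width: 0.0307
side 811
-0.105 12 z [0.013 0.037 0.049] t [-0.031 -0.022]
-0.09 51 z [0.02  0.043 0.064] t [-0.027 -0.023]
-0.075 80 z [0.014 0.051 0.085] t [-0.026 -0.023]
-0.06 123 z [0.02  0.067 0.114] t [-0.026 -0.01 ]
-0.045 168 z [0.035 0.09  0.118] t [-0.026  0.004]
-0.03 154 z [0.052 0.093 0.114] t [-0.026  0.012]
-0.015 198 z [0.077 0.093 0.156] t [-0.023  0.021]
-0.0 6 z [0.006 0.152 0.162] t [0.014 0.031]
0.015 16 z [0.068 0.155 0.179] t [-0.02  0.03]
scene 366
-0.15 7 z [0.006 0.006 0.007] t [-0.033  0.008]
-0.135 6 z [0.007 0.007 0.008] t [-0.026 -0.001]
-0.105 30 z [0.037 0.046 0.055] t [-0.009  0.026]
-0.09 30 z [0.043 0.063 0.077] t [-0.001  0.026]
-0.075 45 z [0.04  0.083 0.1  ] t [0.012 0.026]
-0.06 46 z [0.056 0.098 0.116] t [0.018 0.026]
-0.045 53 z [0.063 0.11  0.117] t [0.016 0.026]
-0.03 73 z [0.091 0.104 0.113] t [0.016 0.026]
-0.015 59 z [0.065 0.094 0.106] t [0.005 0.025]
-0.0 5 z [0.006 0.007 0.127] t [-0.019  0.029]
0.015 9 z [0.006 0.007 0.153] t [-0.023  0.006]
```

View pics/s3.png

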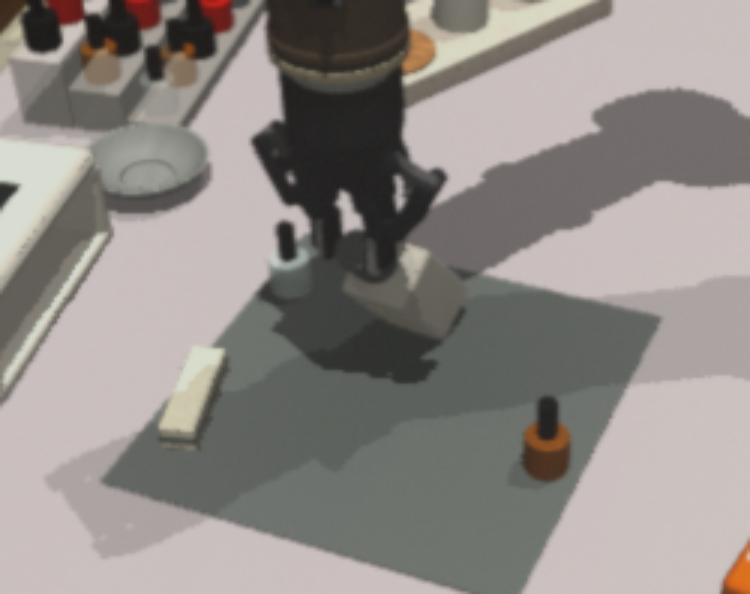

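About 52° now, with the lowest edge roughly 7 mm above the mat. I'll move it toward the mat's middle, touch the edge down, and use the mat's friction to swing it up along the arc.

```bash
python3 -m jog '0.02 0 -0.005 0 0; 0.02 0 -0.012 0 0; 0.02 0 -0.023 0 0; 0.02 0 0 0.008 0; 0.02 0 0.007 -0.002 0; 0.02 0 0.013 -0.0055 0; 0.02 0 0.018 -0.005 0;0.02 0 0.019 -0.003 0'; python3 tilt.py
```

```text
clock: 11.68
position: [0.5165, 0.2222, 0.1688]
eef_rot: [-179.6, -0.2, -16.2]
wrist_force: [-0.4, 2.8, 13.0]
gripper_width: 0.0309
side 1115
-0.06 22 z [0.017 0.032 0.053] t [-0.026 -0.023]
-0.045 79 z [0.019 0.052 0.095] t [-0.027 -0.023]
-0.03 172 z [0.017 0.081 0.117] t [-0.027 -0.01 ]
-0.015 286 z [0.012 0.044 0.121] t [-0.026  0.017]
-0.0 434 z [0.044 0.088 0.12 ] t [-0.026  0.021]
0.015 120 z [0.089 0.102 0.167] t [-0.021  0.028]
scene 499
-0.135 12 z [0.006 0.007 0.007] t [-0.029  0.022]
-0.12 9 z [0.006 0.007 0.008] t [-0.022 -0.   ]
-0.105 12 z [0.006 0.007 0.008] t [-0.022  0.003]
-0.09 6 z [0.006 0.007 0.008] t [-0.009  0.009]
-0.06 5 z [0.048 0.054 0.068] t [0.023 0.025]
-0.045 20 z [0.076 0.114 0.117] t [0.014 0.025]
-0.03 59 z [0.031 0.114 0.121] t [0.015 0.026]
-0.015 104 z [0.007 0.109 0.122] t [-0.023  0.026]
-0.0 241 z [0.007 0.105 0.118] t [-0.024  0.025]
0.015 28 z [0.006 0.007 0.162] t [-0.028  0.03 ]
```

```bash
python3 -m jog '0.02 0 0.015 -0.002 0; 0.02 0 0.015 0 0; 0.02 0 0.015 0.001 0; 0.02 0 0.012 0.001 0;0.02 0 0 0 0'; python3 tilt.py;  python3 -c "
from h import *
p,W=cloud('side');cv2.imwrite('pics/s4.png',cv2.resize(p[180:400,150:400,::-1],None,fx=3,fy=2.7))"
```

```text
clock: 12.4
position: [0.4995, 0.1644, 0.1673]
eef_rot: [-179.9, -0.1, -16.3]
wrist_force: [-0.6, 3.0, 10.1]
gripper_width: 0.0308
side 649
-0.015 41 z [0.041 0.105 0.181] t [-0.025  0.019]
-0.0 166 z [0.012 0.077 0.163] t [-0.026  0.027]
0.015 271 z [0.018 0.108 0.167] t [-0.026  0.025]
scene 625
-0.015 54 z [0.075 0.106 0.172] t [-0.016  0.026]
-0.0 145 z [0.025 0.09  0.12 ] t [0.014 0.026]
0.015 253 z [0.025 0.11  0.166] t [-0.022  0.026]
```

View pics/s4.png

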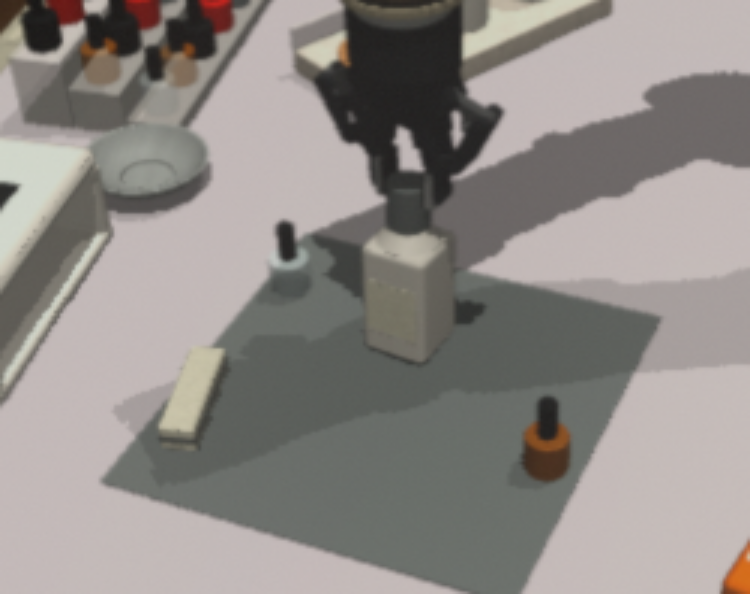

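It is nearly upright at crop (410,290), base on the mat. I'll measure the tilt before letting go.

```bash
cat > up.py <<'E'
from h import *
u=np.array([.281,.96]);nn=np.array([.96,-.281])
def run(c,zlo,zhi,cams=('side','scene')):
  for n in cams:
    p,W=cloud(n);w=W.reshape(-1,3)
    s=(w[:,:2]-c[:2])@u;t=(w[:,:2]-c[:2])@nn
    m=(w[:,2]>zlo)&(w[:,2]<zhi)&(abs(t)<.04)&(s>-.05)&(s<.08)
    print(n,m.sum())
    for z in np.arange(zlo,zhi,.015):
        q=m&(w[:,2]>=z)&(w[:,2]<z+.015)
        if q.sum()>5: print(round(z+.0075,3),q.sum(),"s",np.percentile(s[q],[3,50,97]).round(4),"t",np.percentile(t[q],[3,50,97]).round(4))
if __name__=="__main__": run(r.get_obs()['position'],.015,.165)
E
python3 up.py
```

```text
side 1651
0.022 148 s [-0.0035  0.0365  0.0405] t [-0.026  -0.0156  0.0214]
0.038 160 s [-0.0043  0.0362  0.0396] t [-0.0257 -0.0121  0.0215]
0.052 155 s [-0.0057  0.035   0.0391] t [-0.0261 -0.0152  0.0215]
0.068 169 s [-0.0055  0.0343  0.0377] t [-0.0262 -0.0148  0.0218]
0.082 167 s [-0.0061  0.033   0.0372] t [-0.0259 -0.0134  0.0226]
0.098 182 s [-0.0103  0.0319  0.0362] t [-0.0259 -0.0155  0.0221]
0.112 272 s [-0.0098  0.0229  0.034 ] t [-0.0239 -0.0102  0.0219]
0.128 82 s [0.0052 0.0185 0.0232] t [-0.0153 -0.006   0.0127]
0.143 91 s [0.0064 0.0169 0.0221] t [-0.0197 -0.0056  0.0152]
0.158 225 s [-0.0068  0.0102  0.0206] t [-0.0266 -0.0012  0.0267]
scene 1380
0.022 114 s [-0.0063  0.0352  0.0376] t [-0.0204  0.0172  0.0257]
0.038 110 s [-0.0065  0.0342  0.0367] t [-0.0199  0.0211  0.0259]
0.052 124 s [-0.0092  0.0334  0.0362] t [-0.0208  0.0194  0.0261]
0.068 131 s [-0.0103  0.0327  0.0351] t [-0.0199  0.0201  0.0256]
0.082 130 s [-0.0108  0.0318  0.0343] t [-0.0212  0.0159  0.026 ]
0.098 148 s [-0.0127  0.0302  0.0328] t [-0.0201  0.0224  0.0261]
0.112 318 s [-0.0146  0.0202  0.0311] t [-0.0232  0.012   0.0244]
0.128 71 s [-0.0011  0.0172  0.0212] t [-0.0093  0.0083  0.016 ]
0.143 66 s [0.0064 0.0165 0.0195] t [-0.0076  0.0067  0.0205]
0.158 168 s [-0.0092  0.0091  0.0186] t [-0.0216  0.0014  0.0282]
```

```bash
python3 -m jog '0.02 0 -0.005 0 0; 0.02 0 -0.004 0 0; 0.02 0 0 0 0'; python3 up.py | head -10
```

```text
clock: 13.02
position: [0.5015, 0.1726, 0.1663]
eef_rot: [180.0, 0.0, -16.3]
wrist_force: [-0.8, -0.5, 5.7]
gripper_width: 0.031
side 1637
0.022 147 s [-0.0103  0.0295  0.033 ] t [-0.0259 -0.0145  0.0216]
0.038 155 s [-0.0123  0.0297  0.0336] t [-0.0256 -0.0156  0.0232]
0.052 158 s [-0.0139  0.0294  0.0328] t [-0.0259 -0.0155  0.0205]
0.068 163 s [-0.0126  0.0297  0.0333] t [-0.0258 -0.0137  0.0225]
0.082 170 s [-0.0154  0.029   0.033 ] t [-0.0257 -0.0145  0.0222]
0.098 202 s [-0.0137  0.028   0.0326] t [-0.0256 -0.0152  0.0233]
0.112 240 s [-0.0122  0.0187  0.0294] t [-0.0224 -0.01    0.0199]
0.128 80 s [0.002  0.0167 0.0202] t [-0.0145 -0.0071  0.0097]
0.143 85 s [0.0056 0.0164 0.0213] t [-0.02   -0.0063  0.0172]
```

```bash
python3 -m jog '0.05 0 0 0 0; 0.06 0 0 0 0; 0.06 0 0 0 0; 0.06 0 0 0 0; 0.06 0 0 0 0; 0.06 0 0 0 0' ; python3 up.py; python3 -c "
from h import *
p,W=cloud('side');cv2.imwrite('pics/s5.png',cv2.resize(p[180:400,150:400,::-1],None,fx=3,fy=2.7))
for n in ('scene','side'):
  p,W=cloud(n); g=W.reshape(-1,3); m=(abs(g[:,2]-.003)<.004)
print()
"
```

```text
clock: 13.88
position: [0.5015, 0.1726, 0.1663]
eef_rot: [180.0, -0.0, -16.3]
wrist_force: [0.1, -0.3, -0.1]
gripper_width: 0.0596
side 1655
0.022 139 s [-0.0098  0.0297  0.0331] t [-0.0259 -0.0149  0.0212]
0.038 155 s [-0.0111  0.0298  0.0335] t [-0.026  -0.0154  0.0225]
0.052 163 s [-0.0146  0.03    0.0334] t [-0.0258 -0.0155  0.0206]
0.068 164 s [-0.0152  0.0298  0.0336] t [-0.0261 -0.0162  0.0212]
0.082 162 s [-0.0108  0.0298  0.0339] t [-0.0259 -0.0139  0.0222]
0.098 200 s [-0.0126  0.0288  0.0331] t [-0.026  -0.0142  0.0226]
0.112 246 s [-0.0132  0.019   0.0299] t [-0.0233 -0.0102  0.0215]
0.128 76 s [0.0032 0.018  0.0232] t [-0.0153 -0.0073  0.0094]
0.143 93 s [0.0005 0.017  0.0217] t [-0.0154 -0.0078  0.0125]
0.158 257 s [-0.0068  0.0093  0.0212] t [-0.0359 -0.001   0.0342]
scene 1417
0.022 108 s [-0.0152  0.0287  0.0306] t [-0.0199  0.0208  0.026 ]
0.038 103 s [-0.0145  0.028   0.0309] t [-0.0194  0.0231  0.0261]
0.052 117 s [-0.0133  0.0283  0.0309] t [-0.0204  0.0193  0.0261]
0.068 123 s [-0.0166  0.0284  0.0307] t [-0.0198  0.0204  0.026 ]
0.082 125 s [-0.0143  0.028   0.0304] t [-0.0201  0.0221  0.0263]
0.098 147 s [-0.0149  0.0275  0.0303] t [-0.0208  0.0219  0.026 ]
0.112 294 s [-0.013   0.0181  0.0286] t [-0.0226  0.0117  0.0241]
0.128 69 s [-0.0049  0.0143  0.0199] t [-0.0081  0.0104  0.0153]
0.143 71 s [-0.0012  0.0149  0.0195] t [-0.0103  0.0093  0.0157]
0.158 260 s [-0.0094  0.0066  0.0188] t [-0.0315  0.0003  0.0362]
```

View pics/s5.png

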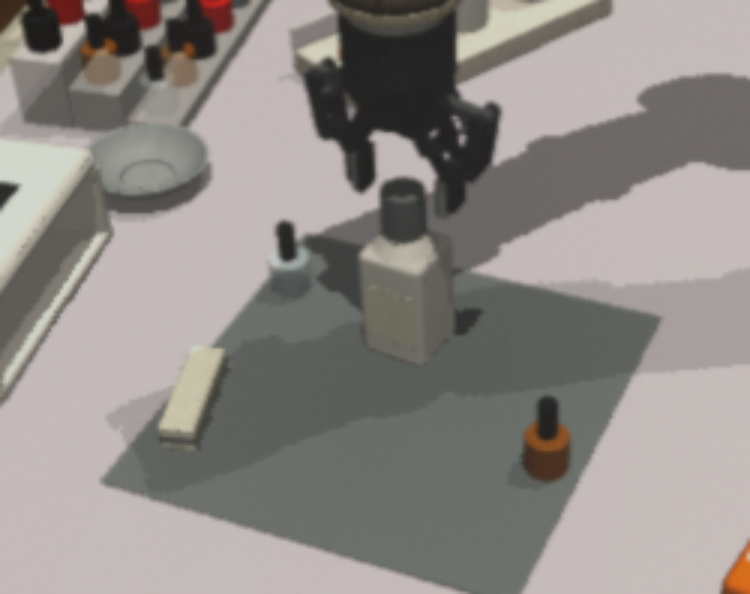

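The bottle stands upright on the mat at crop (407,290), clear of the open fingers, and the small things have not moved. Next, the full-depth regrip.

```bash
python3 -m jog '0.06 0 -0.006 0 0; 0.06 0 0 0.01 0; 0.06 0 0 0.007 0; 0.06 0 0 0 0; 0.02 0 0 0 0; 0.02 0 0 0 0; 0.02 0 0 0 0; 0.02 0 0 0 0; 0.02 0 0 0 0; 0.02 0 0 0 0' 50; python3 -m jog '0.02 0 0 -0.01 0; 0.02 0 0 -0.025 0; 0.02 0 0 -0.03 0; 0.02 0 0 -0.02 0; 0.02 0 0 0 0'
```

```text
clock: 15.38
position: [0.5033, 0.1784, 0.1496]
eef_rot: [-180.0, -0.0, -16.3]
wrist_force: [-1.1, -0.4, 5.7]
gripper_width: 0.0311
clock: 16.0
position: [0.5038, 0.1787, 0.2357]
eef_rot: [-179.9, -0.1, -16.3]
wrist_force: [-0.2, 0.1, -2.9]
gripper_width: 0.0309
```

```bash
python3 -m jog '0.02 0.005 0.008 -0.015 0; 0.02 0.012 0.018 -0.005 0; 0.02 0.02 0.031 0 0; 0.02 0.026 0.04 0 0; 0.02 0.028 0.043 0 0; 0.02 0.028 0.043 0 0; 0.02 0.028 0.043 0 0; 0.02 0.025 0.0385 0 0; 0.02 0.02 0.031 0 0; 0.02 0.012 0.018 0 0; 0.02 0.006 0.009 0 0; 0.02 0 0 0 0'
python3 - <<'E'
from up import *
c=r.get_obs()['position']
run(c,.11,.23)
for n in ('scene','side'):
    p,W=cloud(n);cv2.imwrite(f'pics/{n}6.png',p[:,:,::-1] if n=='scene' else cv2.resize(p[60:300,180:430,::-1],None,fx=3,fy=2.5))
    w=W.reshape(-1,3);k=p.reshape(-1,3).astype(int)
    m=(k[:,0]-k[:,2]>50)&(abs(w[:,2]-.034)<.01)&(np.hypot(w[:,0]-.6155,w[:,1]+.194)<.06)
    print(n,m.sum(),cv2.minEnclosingCircle(w[m][:,:2].astype(np.float32)*1000),np.median(w[m],0))
E
```

```text
clock: 17.5
position: [0.614, -0.1898, 0.2541]
eef_rot: [-180.0, 0.0, -16.3]
wrist_force: [0.8, 0.5, -2.8]
gripper_width: 0.0307
side 1018
0.118 110 s [-0.0152  0.0238  0.0284] t [-0.0256 -0.0114  0.0216]
0.132 128 s [-0.0145  0.0232  0.0292] t [-0.0266 -0.016   0.0216]
0.148 129 s [-0.0183  0.0234  0.0292] t [-0.0263 -0.0136  0.022 ]
0.162 133 s [-0.0198  0.0229  0.029 ] t [-0.0262 -0.0116  0.0228]
0.178 132 s [-0.0189  0.0232  0.029 ] t [-0.0262 -0.0188  0.0207]
0.192 138 s [-0.0202  0.0231  0.0282] t [-0.0257 -0.0147  0.0225]
0.208 162 s [-0.0178  0.0203  0.0271] t [-0.025  -0.0142  0.0188]
0.222 86 s [-0.0034  0.0128  0.0232] t [-0.0189 -0.008   0.0112]
scene 1135
0.118 94 s [-0.0019  0.0241  0.0267] t [-0.0241  0.0029  0.0262]
0.132 110 s [-0.0073  0.025   0.028 ] t [-0.0234  0.0047  0.0264]
0.148 127 s [-0.0099  0.0256  0.0286] t [-0.0232  0.0044  0.0262]
0.162 131 s [-0.0047  0.0255  0.0279] t [-0.024   0.004   0.0248]
0.178 130 s [-0.0108  0.0253  0.0277] t [-0.0219  0.0046  0.025 ]
0.192 142 s [-0.0043  0.0249  0.0269] t [-0.0236  0.0026  0.0251]
0.208 252 s [-0.0164  0.0214  0.0274] t [-0.0243  0.006   0.025 ]
0.222 149 s [-0.0053  0.0125  0.0205] t [-0.0194  0.002   0.0192]
scene 637 ((615.9442138671875, -191.44552612304688), 45.248260498046875) [ 0.61675972 -0.18752765  0.03449371]
side 240 ((615.2295532226562, -191.51126098632812), 45.793331146240234) [ 0.60540737 -0.173959    0.03321899]
```

View pics/side6.png

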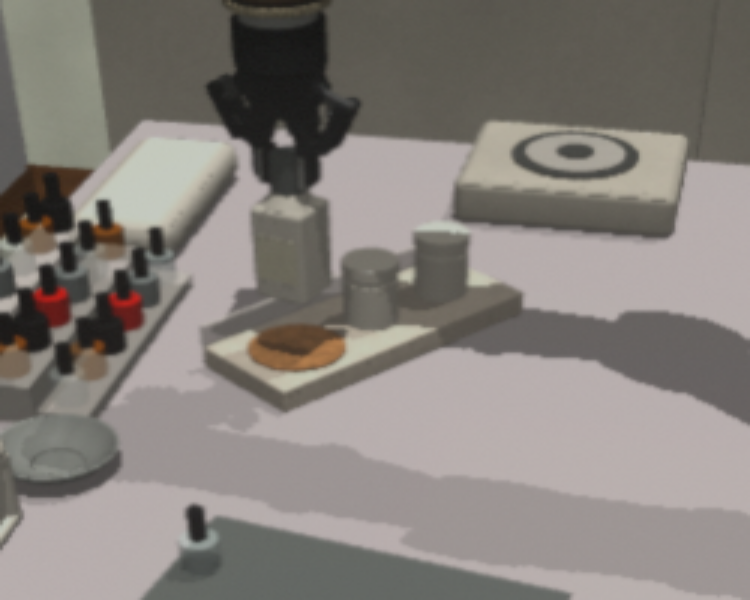

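The bottle hangs upright over the coaster at crop (297,346), with the jars at (370,290) and (440,262) well clear. The circle fit puts the coaster's centre at about (0.6156, −0.192). I'll correct by about 3 mm and lower.

```bash
python3 -m jog '0.02 0.002 0.003 0.01 0; 0.02 0 0 0.02 0; 0.02 0 0 0.02 0; 0.02 0 0 0.012 0; 0.02 0 0 0.006 0; 0.02 0 0 0.002 0; 0.02 0 0 0.002 0; 0.02 0 0 0 0'
```

```text
clock: 18.7
position: [0.6153, -0.1937, 0.1827]
eef_rot: [180.0, -0.0, -16.3]
wrist_force: [0.5, -0.2, -2.8]
gripper_width: 0.0307
```

```bash
python3 -m jog '0.02 0 0 0.001 0; 0.02 0 0 0.001 0; 0.02 0 0 0 0';python3 -m jog '0.02 0 0 0.001 0; 0.02 0 0 0 0'
python3 - <<'E'
from up import *
run(r.get_obs()['position'],.045,.16)
E
```

```text
clock: 19.08
position: [0.6153, -0.1936, 0.1807]
eef_rot: [180.0, -0.0, -16.3]
wrist_force: [-0.5, 0.5, 0.8]
gripper_width: 0.0309
clock: 19.32
position: [0.6155, -0.1937, 0.1807]
eef_rot: [180.0, -0.1, -16.3]
wrist_force: [-3.5, -0.5, 9.3]
gripper_width: 0.0308
side 927
0.052 117 s [-0.0184  0.0232  0.0283] t [-0.0262 -0.013   0.0221]
0.068 118 s [-0.0191  0.0227  0.0289] t [-0.027  -0.0157  0.0229]
0.082 129 s [-0.0204  0.0228  0.0283] t [-0.026  -0.014   0.0213]
0.098 114 s [-0.0171  0.0233  0.0286] t [-0.0261 -0.0117  0.0229]
0.112 123 s [-0.0176  0.023   0.0288] t [-0.0261 -0.0152  0.0221]
0.128 127 s [-0.0183  0.0228  0.0279] t [-0.0264 -0.015   0.0246]
0.143 162 s [-0.0193  0.0142  0.0253] t [-0.0238 -0.0104  0.0199]
0.158 37 s [0.0023 0.0118 0.0181] t [-0.0139 -0.0056  0.0121]
scene 950
0.052 104 s [-0.0076  0.023   0.0258] t [-0.0242  0.0033  0.0256]
0.068 97 s [-0.0115  0.0235  0.0259] t [-0.0253  0.0036  0.0257]
0.082 117 s [-0.005   0.0231  0.026 ] t [-0.0235  0.0036  0.0257]
0.098 107 s [-0.0043  0.0231  0.0258] t [-0.024   0.0037  0.0258]
0.112 120 s [-0.0087  0.0229  0.0256] t [-0.024   0.0034  0.0256]
0.128 129 s [-0.0101  0.0234  0.0257] t [-0.0247  0.0037  0.0263]
0.143 234 s [-0.0119  0.0149  0.0249] t [-0.0231  0.0041  0.0236]
0.158 42 s [0.0031 0.012  0.015 ] t [-0.0149 -0.0002  0.0146]
```

Seated: contact force is 9 N and it is vertical in both views. Now I'll release and withdraw straight up.

```bash
python3 -m jog '0.04 0 0 0 0; 0.06 0 0 0 0; 0.06 0 0 0 0; 0.06 0 0 0 0; 0.06 0 0 -0.02 0; 0.06 0 0 -0.05 0; 0.06 0 0 -0.05 0; 0.06 0 0 -0.03 0; 0.06 0 0 0 0; 0.06 0 0 0 0'
python3 - <<'E'
from up import *
run(np.array([.6156,-.192,0]),.045,.19)
for n in ('scene','side'):
    p,W=cloud(n);cv2.imwrite(f'pics/{n}7.png',p[:,:,::-1])
    w=W.reshape(-1,3);w=w[w[:,2]>.012]
    for k,(x,y,ra) in dict(pA=(.381,.292,.025),pB=(.608,.136,.025),buf=(.632,.2815,.055)).items():
        q=w[np.hypot(w[:,0]-x,w[:,1]-y)<ra]; print(n,k,len(q),cv2.minAreaRect(q[:,:2].astype(np.float32)*1000)[0],q[:,2].max())
    q=w[(w[:,2]>.098)&(w[:,2]<.115)&(w[:,1]<-.23)&(w[:,1]>-.42)&(w[:,0]<.62)&(w[:,0]>.45)];print(n,"jar tops",len(q),np.median(q,0))
print(r.get_obs()['clock'])
E
```

```text
clock: 20.68
position: [0.6148, -0.1936, 0.3285]
eef_rot: [180.0, 0.1, -16.3]
wrist_force: [0.2, 0.4, -0.6]
gripper_width: 0.06
side 1059
0.052 123 s [-0.0226  0.0215  0.0271] t [-0.0258 -0.0151  0.0246]
0.068 114 s [-0.0231  0.0213  0.027 ] t [-0.0257 -0.0148  0.0236]
0.082 123 s [-0.0229  0.021   0.0268] t [-0.0252 -0.0145  0.0215]
0.098 111 s [-0.0154  0.0217  0.0274] t [-0.0261 -0.0119  0.0234]
0.112 127 s [-0.0173  0.022   0.0265] t [-0.0251 -0.012   0.0238]
0.128 136 s [-0.0203  0.0204  0.0276] t [-0.0257 -0.0167  0.0218]
0.143 157 s [-0.0214  0.0125  0.025 ] t [-0.0229 -0.0096  0.0221]
0.158 59 s [-0.0038  0.0096  0.0155] t [-0.0143 -0.0074  0.0116]
0.172 65 s [-0.005   0.0084  0.015 ] t [-0.0153 -0.0058  0.0101]
0.188 44 s [-0.0077  0.0083  0.0149] t [-0.0144 -0.0076  0.0138]
scene 1120
0.052 95 s [-0.0133  0.0219  0.024 ] t [-0.0237  0.0051  0.0262]
0.068 109 s [-0.0093  0.0219  0.0245] t [-0.0233  0.0038  0.0263]
0.082 115 s [-0.0131  0.0217  0.0245] t [-0.0237  0.0038  0.0264]
0.098 112 s [-0.0077  0.0211  0.0238] t [-0.024   0.0042  0.0264]
0.112 117 s [-0.0134  0.0213  0
[... 210 characters left out ...]
0134  0.0037  0.015 ]
0.172 70 s [-0.0018  0.0097  0.0135] t [-0.0123  0.0034  0.015 ]
0.188 45 s [0.0009 0.0098 0.0135] t [-0.0123  0.0032  0.0153]
scene pA 273 (382.4364929199219, 290.4922180175781) 0.07580834196855857
scene pB 264 (608.3314819335938, 134.73756408691406) 0.07631774077722886
scene buf 681 (632.5655517578125, 280.3112487792969) 0.03309224542645861
scene jar tops 472 [ 0.52479684 -0.32227946  0.10781801]
side pA 338 (380.0194396972656, 294.4970397949219) 0.07447907980682089
side pB 258 (606.8937377929688, 137.36862182617188) 0.07445471719957564
side buf 504 (631.976806640625, 283.5091552734375) 0.03159695424780673
side jar tops 381 [ 0.54040516 -0.28724701  0.10681347]
20.875
```

View pics/scene7.png

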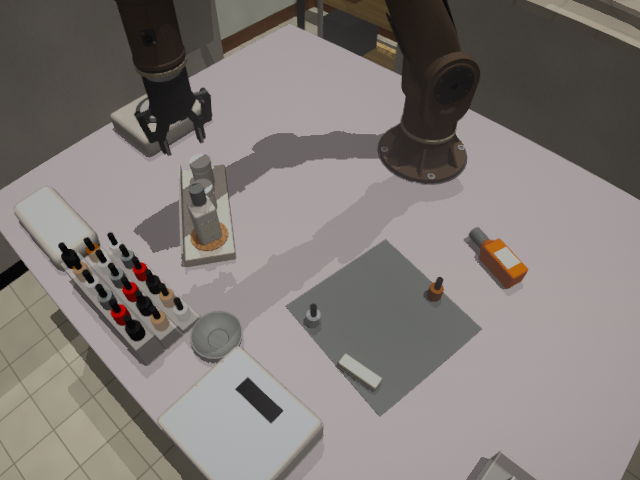

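View pics/side7.png

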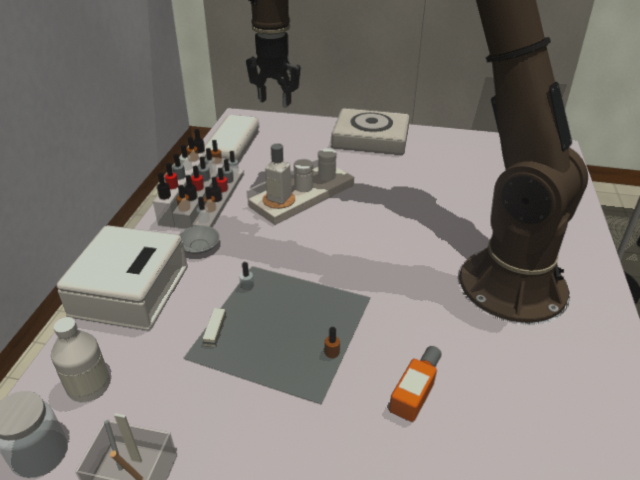

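The bottle stands upright on the coaster at scene (207,220) and side (278,180), within about 2 mm of centre, and the gripper is clear above it. The jars, polish bottles and buffer are where they were, so I'm handing in.

```bash
python3 -c "
from station import r; print(r.finish_job())"
```

```text
the job is handed in; nothing more can be done
None
```

I stood the white bottle upright on the mat, let go of it, then took it again by the cap and set it upright on the cork coaster. The job was handed in at about 21 s of the 53 s allowed; the interface reports no verdict.

- **First try:** it did not work. With the cap gripped fully, pad friction held the bottle at about 34°. I laid it back down, regripped only the end of the cap, and swung it upright with its lower edge on the mat. It overshot by about 3.5°, which I corrected before letting go.
- **On the mat:** depth from both cameras showed it vertical and clear of the open fingers. It stood released for more than 0.5 s before I took it again.
- **On the coaster:** the last check put its axis within about 2 mm of the coaster's centre, vertical in both views. The gripper was withdrawn about 15 cm above it.
- **Other things:** the two polish bottles and the buffer measured within about 1 mm of their starting positions. I judged the jars unmoved from the pictures only, since the bottle partly hid one of them and I made no separate measurement.
- **Disagreements:** the scene and side cameras differed by up to about 4 mm on some objects. The coaster's centre came out at y = −0.194 in the first fit and −0.1915 in the second; I used −0.192.

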